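Tip the tray of nuts into the nut bin

ROBOT

A 6-joint arm with a two-finger parallel gripper is mounted at the origin on the work surface. World frame = base frame: x ahead of the robot, y to its left, z up, the work surface at z = 0. Lengths are in mm, angles in rad, forces in N, time in s.
With the tool pointing down it reaches from about 375 to 900 mm from the base axis. Payload 3.1 kg.
Tool frame: the origin (TCP) lies at the very end of the fingers, on their centre line; the grasp point (between the pads) lies ctrl.tcp_to_grasp behind it (ctrl.tcp_to_grasp is the distance from the TCP to the grasp point, in mm); z points along the fingers, y is the line along which they close (so a half turn about z gives the same grasp; the last joint's range is limited). The gripper opens to 87 mm and grips with 3 to 60 N. Pads are 19 mm wide; open, the fingers measure 117 mm over their backs; the gripper's body (75 mm by 190 mm) begins 51 mm behind the grasp point.
Start: joints at [-1.399, 0.527, 1.433, -0, 1.181, -0.178], TCP at [214.215, -587.119, 222.548] pointing down, gripper open.
Joint ranges: [-3.08, 3.08], [-0.75, 2.2], [0.22, 2.44], [-1.43, 4.57], [0, 2.65], [-2.85, 2.85]. Speed limits (rad/s): [2.79, 2.79, 3.14, 3.14, 3.14, 3.14].

INTERFACE

Orientations are given as a rotation vector (axis times angle).
In Python, from rig import ctrl gives the robot as it stands. Calls block until the motion is done:
- ctrl.goto(position, orientation): joint-space move of the TCP to a pose.
- ctrl.movel(position, rot=None, velocity=150, f_stop=None): straight line of the TCP; rot=None keeps the orientation; velocity is the mean speed in mm/s. With f_stop (N) it stops when the force on the tool has changed by that much, and returns True; else False.
- ctrl.move_j(angles): joint-space move.
- ctrl.open_gripper() and ctrl.clamp(squeeze=None): open the fingers fully, or close them until they stop; squeeze is the grip in N (None keeps the last).
- ctrl.dwell(seconds).
- ctrl.inverse_kinematics(position, orientation): joint angles nearest the present ones, or None.
- ctrl.state(): the state.
- ctrl.capture(name): name is "scene" or "top" or "wrist"; returns a dict with "frame" (384x512x3 uint8, red, green, blue), "K" (3x3 intrinsics, pixels), "k1" (the pictures are not rectified: a ray, as slopes to the right and down, at radius r is drawn at 1 + k1 r^2 times it, then the intrinsics apply), "world_from_camera" (4x4, takes a point from camera to world coordinates); the wrist camera has in their place "mount" (4x4, takes a point from camera to tool coordinates, whose origin is the TCP and whose axes are the flange's). Camera axes: x right, y down, z forward; pixel columns grow to the right and rows downward; lengths in mm; the calibration is good to about 2 mm. A picture is of the moment at which its call begins: read the wrist's pose just before it. There is no depth.
A pose or a line that the arm cannot do raises ctrl.PlanningError and nothing moves.
- ctrl.hand_in(): hands the job in; it is judged then, once.
The state is a dict: "t": time; "q": joint angles; "joint_vel": joint speeds; "effort": joint torques, N m; "eef_pos": TCP position; "ee_rot": TCP orientation; "ft_force": force on the tool from outside, world axes, zero at the start; "ft_torque": the same for the moment, N m; "grip_width": finger opening in mm; "grasp_force": force on a finger pad.
Only numpy, scipy, OpenCV 4.12 (cv2) and the standard library are available. Lean on these libraries where they do the work, as an engineer would, in place of code of your own. Each camera call takes 0.05 s, during which the arm holds its last target. There are 200 camera calls.

TASK

Two wooden bins stand on the workbench: one already holds a hexagon nut, the other an angle bracket. Pick up the metal tray by its wooden end board with its three nuts still on it, tip all three into the bin that holds the nut (not the one with the bracket), then set the empty tray back down flat on the bench. Leave what is already in the bins there, and leave the tin, the screwdriver and the drill where they are.

Things in the scene. Friction and masses are not known exactly. Their poses are not given: they have to be found in the camera images.
- tray: sheet-metal tray, 150 mm long (x), 120 wide (y). Origin: centre of its underside, z up. Floor 4 mm thick, side walls 3 mm thick, tops at z = 34 mm. The end at x = -75 mm is open (roughly towards the robot at the start); nuts slide out there at slopes over 15 to 25 degrees. At the other end a wooden end board to hold it by: 12 mm thick, centred at x = +69 mm, full width, top at z = 75 mm. 250 g
- nut1: plain steel hexagon nut, 36 mm across flats (42 mm across corners), 18 mm thick, 90 g, lying flat; origin at the centre of its underside; starts on the tray
- nut2: plain steel hexagon nut, 36 mm across flats (42 mm across corners), 18 mm thick, 90 g, lying flat; origin at the centre of its underside; starts on the tray
- nut3: plain steel hexagon nut, 36 mm across flats (42 mm across corners), 18 mm thick, 90 g, lying flat; origin at the centre of its underside; starts on the tray
- sample_nut: plain steel hexagon nut, 36 mm across flats (42 mm across corners), 18 mm thick, 90 g, lying flat; origin at the centre of its underside; the same kind as those on the tray, it starts inside one of the bins
- sample_bracket: steel angle bracket (L shape), two legs 50 mm long, 24 mm wide, 5 mm thick, one lying flat along x, the other standing at its +x end, 50 mm high; origin at the centre of the lying leg's underside; it starts inside the other bin
- bin_a: open-topped square wooden bin fixed to the bench, 170 x 170 mm outside, 65 mm high, walls and floor 6 mm thick (158 mm square inside); origin at the centre of its underside, z up, x and y along its sides; one bin holds a nut, the other a bracket. This one stands on the robot's left (y > 0)
- bin_b: open-topped square wooden bin fixed to the bench, 170 x 170 mm outside, 65 mm high, walls and floor 6 mm thick (158 mm square inside); origin at the centre of its underside, z up, x and y along its sides; one bin holds a nut, the other a bracket. This one stands on the robot's right (y < 0)
- tin: bystander: closed tin, 88 mm diameter, 98 mm high; origin at the centre of its underside
- driver: bystander: screwdriver lying on the bench, about 200 mm long along its x
- drill: bystander: cordless drill standing on its battery, about 120 x 76 mm on the bench, 197 mm high; origin at the centre of its underside
Mind the look-alikes: they are no part of the job. There is more than one size of the tray; the job needs the middle-sized.

How it is judged (in metres and radians):
On the way:
1. the tray is lifted clear of the bench (30 mm or more) with all three nuts still on it (height (world z) of tray above 0.03 m and x of nut1 in the frame of tray between -0.08 and 0.065 m and y of nut1 in the frame of tray between -0.06 and 0.06 m and z of nut1 in the frame of tray between 0 and 0.04 m and x of nut2 in the frame of tray between -0.08 and 0.065 m and y of nut2 in the frame of tray between -0.06 and 0.06 m and z of nut2 in the frame of tray between 0 and 0.04 m and x of nut3 in the frame of tray between -0.08 and 0.065 m and y of nut3 in the frame of tray between -0.06 and 0.06 m and z of nut3 in the frame of tray between 0 and 0.04 m), for 0.2 s.
At the end, for the whole second after the job is handed in: All three nuts rest in the bin that held the nut at the start (nut centres inside its walls and below its rim), that nut is still there and the bracket is still in the other bin; the empty tray stands flat on the bench (within 10 mm of height and 6 degrees of level), at rest ((((x of nut1 in the frame of bin_a between -0.083 and 0.083 m and y of nut1 in the frame of bin_a between -0.083 and 0.083 m and z of nut1 in the frame of bin_a between 0 and 0.055 m) and (x of nut2 in the frame of bin_a between -0.083 and 0.083 m and y of nut2 in the frame of bin_a between -0.083 and 0.083 m and z of nut2 in the frame of bin_a between 0 and 0.055 m) and (x of nut3 in the frame of bin_a between -0.083 and 0.083 m and y of nut3 in the frame of bin_a between -0.083 and 0.083 m and z of nut3 in the frame of bin_a between 0 and 0.055 m) and (x of sample_nut in the frame of bin_a between -0.083 and 0.083 m and y of sample_nut in the frame of bin_a between -0.083 and 0.083 m and z of sample_nut in the frame of bin_a between 0 and 0.055 m) and (x of sample_bracket in the frame of bin_b between -0.083 and 0.083 m and y of sample_bracket in the frame of bin_b between -0.083 and 0.083 m and z of sample_bracket in the frame of bin_b between 0 and 0.055 m)) or ((x of nut1 in the frame of bin_b between -0.083 and 0.083 m and y of nut1 in the frame of bin_b between -0.083 and 0.083 m and z of nut1 in the frame of bin_b between 0 and 0.055 m) and (x of nut2 in the frame of bin_b between -0.083 and 0.083 m and y of nut2 in the frame of bin_b between -0.083 and 0.083 m and z of nut2 in the frame of bin_b between 0 and 0.055 m) and (x of nut3 in the frame of bin_b between -0.083 and 0.083 m and y of nut3 in the frame of bin_b between -0.083 and 0.083 m and z of nut3 in the frame of bin_b between 0 and 0.055 m) and (x of sample_nut in the frame of bin_b between -0.083 and 0.083 m and y of sample_nut in the frame of bin_b between -0.083 and 0.083 m and z of sample_nut in the frame of bin_b between 0 and 0.055 m) and (x of sample_bracket in the frame of bin_a between -0.083 and 0.083 m and y of sample_bracket in the frame of bin_a between -0.083 and 0.083 m and z of sample_bracket in the frame of bin_a between 0 and 0.055 m))) and height (world z) of tray below 0.01 m and angle between tray's own z axis and vertical below 0.1 rad and linear speed of tray below 0.02 m/s and linear speed of each of nut1, nut2, nut3 below 0.03 m/s); the robot touches nothing.
It fails at once if the tin is moved by more than 30 mm (distance of tin from where it was at the start of the episode above 0.03 m).
It fails at once if the screwdriver is moved by more than 30 mm (distance of driver from where it was at the start of the episode above 0.03 m).
It fails at once if the drill is moved by more than 30 mm (distance of drill from where it was at the start of the episode above 0.03 m).
It also fails if it takes over 61 s, if anything falls off the work surface, if the arm or the gripper's body presses on something with over 40 N, if the wrist force passes 120 N, or if a joint passes its speed limit or range.

## Working session

There is one attempt and no reset: what is moved stays moved. The work goes in short steps, each a Python script; the robot and the scene stay as the last script left them, time stands still between calls to the robot, and variables do not carry over. Pictures are saved under pics/ and viewed, at most 10 in all, crops included, and the job is handed in when it is done.

```bash
mkdir -p pics; ls; cat > h.py <<'E'
import numpy as np, cv2, pickle
from scipy.spatial.transform import Rotation as R
def ray(c,uv):
    K=np.array(c['K']);k=c['k1']
    d=np.array([(uv[0]-K[0,2])/K[0,0],(uv[1]-K[1,2])/K[1,1]]);s=d.copy()
    for _ in range(30): s=d/(1+k*(s@s))
    T=np.array(c['world_from_camera']);return T[:3,3],T[:3,:3]@np.array([s[0],s[1],1])
def px(c,uv,z):
    o,d=ray(c,uv);return (o+d*(z-o[2])/d[2]).round(1)
def save(c,n,crop=None,s=1.5):
    f=c['frame'][:,:,::-1]
    if crop: x0,y0,x1,y1=crop;f=f[y0:y1,x0:x1]
    cv2.imwrite(n,cv2.resize(f,None,fx=s,fy=s,interpolation=cv2.INTER_CUBIC))
E
python3 - <<'E'
from rig import ctrl
from h import *
d={n:ctrl.capture(n) for n in("scene","top")}
pickle.dump(d,open('c.pkl','wb'))
for n in d: save(d[n],f'pics/{n}.png'); print(n,d[n]['K'],d[n]['k1'],np.round(d[n]['world_from_camera'],2))
print(ctrl.tcp_to_grasp, ctrl.state()['t'],ctrl.state()['ee_rot'])
E
```

```text
pics
scene [[374.15496766   0.         250.87792802]
 [  0.         374.15496766 195.49742682]
 [  0.           0.           1.        ]] -0.1232255115298976 [[ 7.1000e-01  5.4000e-01 -4.5000e-01  9.6638e+02]
 [ 7.1000e-01 -5.5000e-01  4.4000e-01 -3.5144e+02]
 [-1.0000e-02 -6.3000e-01 -7.7000e-01  7.4177e+02]
 [ 0.0000e+00  0.0000e+00  0.0000e+00  1.0000e+00]]
top [[355.6853306    0.         255.21570666]
 [  0.         355.6853306  193.9364427 ]
 [  0.           0.           1.        ]] 0.03669033361498728 [[ 1.0000e-02 -9.9000e-01  1.5000e-01  4.5367e+02]
 [-1.0000e+00 -1.0000e-02  2.0000e-02  4.5240e+01]
 [-2.0000e-02 -1.5000e-01 -9.9000e-01  8.4837e+02]
 [ 0.0000e+00  0.0000e+00  0.0000e+00  1.0000e+00]]
18.700000000000003 0.1 [-3.09174288e+00 -5.46326926e-01 -3.35701838e-05]
```

View pics/top.png

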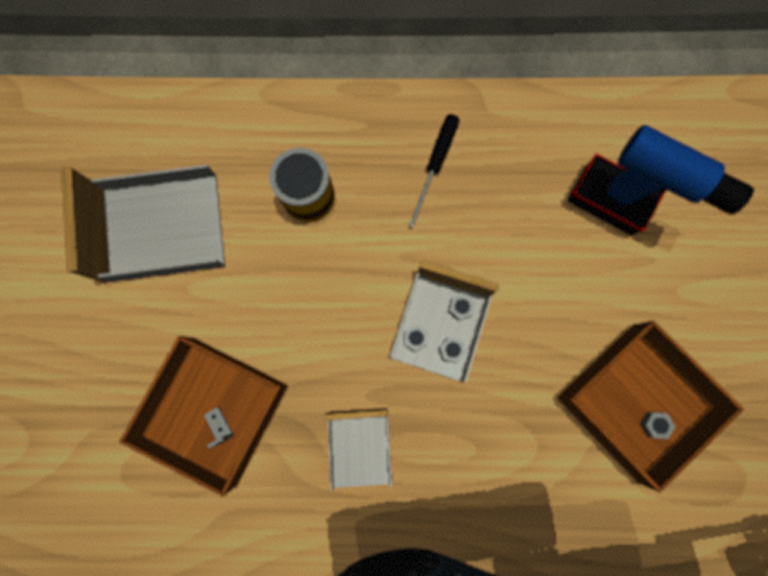

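View pics/scene.png

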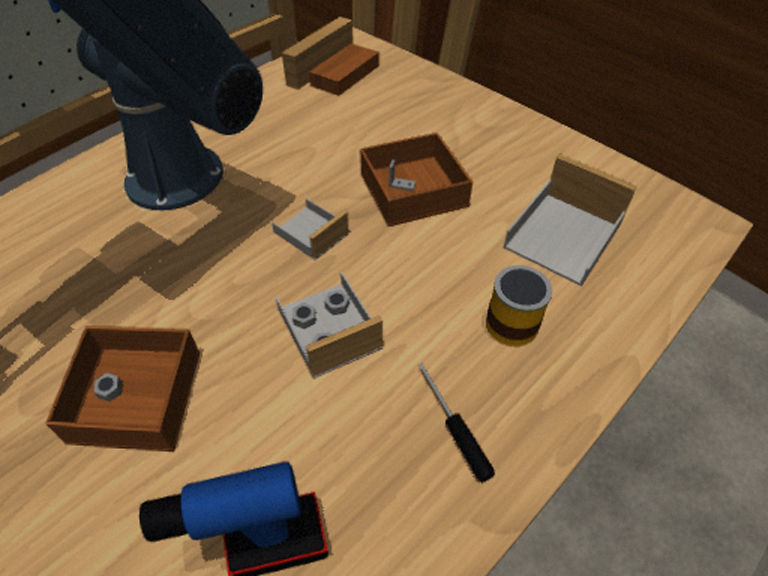

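The top view shows the middle tray with three nuts around (443,325), its board at the far end (420–497, 266–292). The nut bin is on the right at (650,405), which makes it bin_b. The bracket bin is on the left at (205,415). I'll enlarge the tray and the nut bin.

```bash
python3 - <<'E'
from h import *
d=pickle.load(open('c.pkl','rb'))
save(d['top'],'pics/t2.png',(250,165,350,265),6)
save(d['top'],'pics/b2.png',(365,205,500,335),4.5)
E
```

```text
(no output)
```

View pics/t2.png

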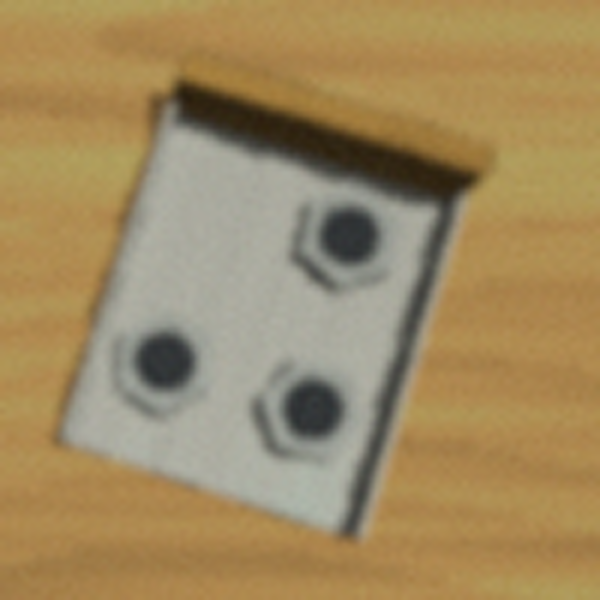

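View pics/b2.png

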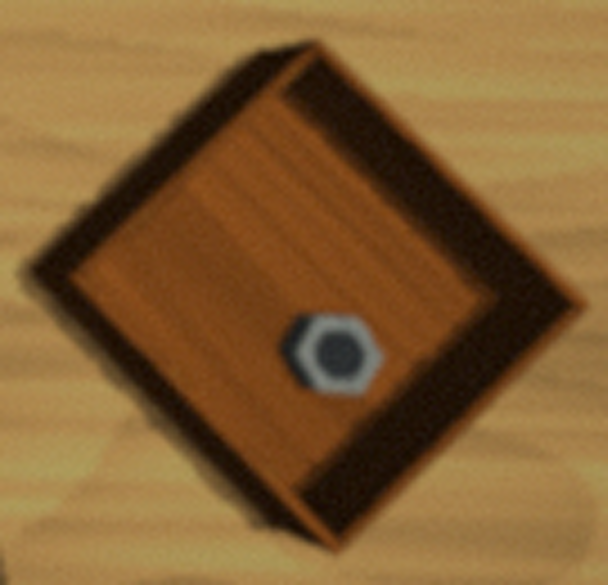

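```bash
cat >> h.py <<'E'
from rig import ctrl
def Rtray(yaw,tilt): # tilt>0: open end down
    return R.from_euler('z',yaw)*R.from_euler('y',-tilt)
G=np.array([[0,1,0],[1,0,0],[0,0,-1.]]) # tool axes in tray: x=tray y, y=tray x, z=-z
def tool(origin,yaw,tilt,ztcp=36,flip=1,bx=69):
    r=Rtray(yaw,tilt); M=r*R.from_matrix(G*np.array([flip,flip,1]))
    return np.array(origin)+r.apply([bx,0,ztcp]),M.as_rotvec()
def org(p,local,yaw,tilt): return np.array(p)-Rtray(yaw,tilt).apply(local)
E
python3 - <<'E'
from h import *
d=pickle.load(open('c.pkl','rb'));c=d['top']
T=lambda u,v,z:px(c,(250+(u+.5)/6-.5,165+(v+.5)/6-.5),z)
B=lambda u,v,z:px(c,(365+(u+.5)/4.5-.5,205+(v+.5)/4.5-.5),z)
o1,o2=T(185,57,75),T(497,152,75); i1,i2=T(178,88,75),T(478,180,75)
e1,e2=T(60,440,2),T(353,538,2)
print('board out',o1,o2,np.linalg.norm(o1-o2),'in',i1,i2,'end',e1,e2,np.linalg.norm(e1-e2))
v=o1-o2;yaw=np.arctan2(v[1],v[0])-np.pi/2
v=e1-e2;print('yaw',yaw,np.arctan2(v[1],v[0])-np.pi/2)
m=(o1+o2)/2-(e1+e2)/2;print('len',np.linalg.norm(m[:2]),np.arctan2(m[1],m[0]))
print('board mid',(o1+o2+i1+i2)/4,'end mid',(e1+e2)/2)
b=[B(318,40,65),B(585,303,65),B(335,552,65),B(70,277,65)]
print('bin',b,np.mean(b,0),[np.linalg.norm(b[k]-b[k-1]) for k in range(4)],[np.degrees(np.arctan2(*(b[k]-b[k-1])[1::-1])) for k in range(4)])
print('drill',[px(c,(x/1.5,y/1.5),z) for x,y,z in((568,195,0),(640,232,0),(685,200,170),(745,210,170),(640,130,190),(665,195,50))])
E
```

```text
board out [615.    2.8  75. ] [ 580.1 -110.9   75. ] 118.9356969122391 in [603.3   5.4  75. ] [ 569.7 -103.7   75. ] end [476.3  48.4   2. ] [439.4 -65.9   2. ] 120.10870076726334
yaw -0.2978189539447966 -0.31227216526678014
len 146.86109083075743 -0.31356813580536813
board mid [592.025 -51.6    75.   ] end mid [457.85  -8.75   2.  ]
bin [array([ 530.9, -333. ,   65. ]), array([ 408.9, -445.3,   65. ]), array([ 295.5, -323.2,   65. ]), array([ 417.1, -209.9,   65. ])] [ 413.1  -327.85   65.  ] [np.float64(167.6426258443836), np.float64(165.8170377253194), np.float64(166.6372407356771), np.float64(166.20303848004704)] [np.float64(-47.248110062258064), np.float64(-137.37068658444835), np.float64(132.88430275329551), np.float64(42.97634224255333)]
drill [array([ 741.7, -241.9,    0. ]), array([ 679.6, -353.4,    0. ]), array([ 676.7, -332.7,  170. ]), array([ 663.1, -406. ,  170. ]), array([ 763.2, -271.7,  190. ]), array([ 724.2, -370.5,   50. ])]
```

```bash
cat >> h.py <<'E'
O=np.array([527.8,-31.1,0]);Y=-.31;PY=-.82
TIP=np.array([413+32*np.cos(PY),-328+32*np.sin(PY),88])
def carry(az,rad,z,tilt=-.12):
    # board at polar position, tray x radial
    p=np.array([rad*np.cos(az),rad*np.sin(az),z]);return org(p,[69,0,0],az,tilt),az,tilt
def pour(t,dz=0): return org(TIP+[0,0,dz],[-75,0,0],PY,t),PY,t
E
python3 - <<'E'
from h import *
for f in(1,-1):
    print('flip',f)
    for n,a in dict(pre=(O+[0,0,110],Y,0),gr=(O,Y,0),lift=(O+[0,0,60],Y,-.12),up=(O+[0,0,130],Y,-.12),c1=carry(-.4,600,130),c2=carry(-.75,640,130),p0=pour(-.12,50),p1=pour(0),p2=pour(.3),p3=pour(.55),p4=pour(.8),p5=pour(1.0)).items():
        q=ctrl.inverse_kinematics(*tool(*a,flip=f)); print(n,np.round(tool(*a,flip=f)[0]),None if q is None else np.round(q,2))
E
```

```text
flip 1
pre [594. -52. 146.] [-0.28  0.58  1.58 -0.    0.98  0.03]
gr [594. -52.  36.] [-0.28  0.75  1.64 -0.    0.75  0.03]
lift [597. -53.  87.] [-0.28  0.71  1.51  0.    1.04  0.03]
up [597. -53. 157.] [-0.28  0.62  1.47  0.    1.17  0.03]
c1 [ 557. -235.  166.] [-0.57  0.62  1.45 -0.02  1.2  -0.16]
c2 [ 471. -439.  166.] [-0.91  0.67  1.34 -0.02  1.26 -0.16]
p0 [ 535. -459.  157.] [-0.86  0.76  1.16 -0.01  1.34 -0.04]
p1 [ 533. -457.  124.] [-0.87  0.74  1.3  -0.    1.1  -0.05]
p2 [ 521. -444.  165.] [-0.88  0.58  1.58  0.03  0.69 -0.07]
p3 [ 506. -427.  194.] [-0.89  0.48  1.81  0.11  0.31 -0.16]
p4 [ 486. -406.  216.] [-0.9   0.44  2.04  2.72  0.14 -2.78]
p5 [ 467. -386.  229.] None
flip -1
pre [594. -52. 146.] None
gr [594. -52.  36.] None
lift [597. -53.  87.] None
up [597. -53. 157.] None
c1 [ 557. -235.  166.] None
c2 [ 471. -439.  166.] None
p0 [ 535. -459.  157.] None
p1 [ 533. -457.  124.] None
p2 [ 521. -444.  165.] None
p3 [ 506. -427.  194.] None
p4 [ 486. -406.  216.] [-0.9   0.44  2.04  2.72  0.14  0.36]
p5 [ 467. -386.  229.] [-0.92  0.48  2.22  2.99  0.56  0.08]
```

```bash
python3 - <<'E'
from h import *
p,r=tool(O+[0,0,110],Y,0); ctrl.goto(p,r)
print(ctrl.movel(tool(O,Y,0)[0],velocity=100,f_stop=15))
print(ctrl.state()['eef_pos'])
ctrl.clamp(60); ctrl.dwell(.2)
s=ctrl.state();print(s['t'],s['grip_width'],s['grasp_force'],s['eef_pos'],s['ft_force'])
ctrl.movel(*tool(O+[0,0,25],Y,-.1),velocity=50)
ctrl.movel(*tool(O+[0,0,60],Y,-.12),velocity=70)
ctrl.dwell(.3)
s=ctrl.state();print(s['t'],s['grip_width'],s['grasp_force'],s['eef_pos'],s['ft_force'],s['ft_torque'])
save(ctrl.capture('scene'),'pics/lift.png')
E
```

```text
False
[594.10517481 -52.3149001   36.66185332]
5.1 11.576971197040562 60.00027419999242 [593.81793242 -52.25786599  35.99297661] [ 1.3868729  -1.16244571 -1.10009787]
6.55 11.431888713731228 60.011274721473455 [596.81075404 -53.22361329  87.01499864] [-1.33362173 -1.11450195 -4.59534499] [-0.15372515 -0.48021859  0.02237261]
```

View pics/lift.png

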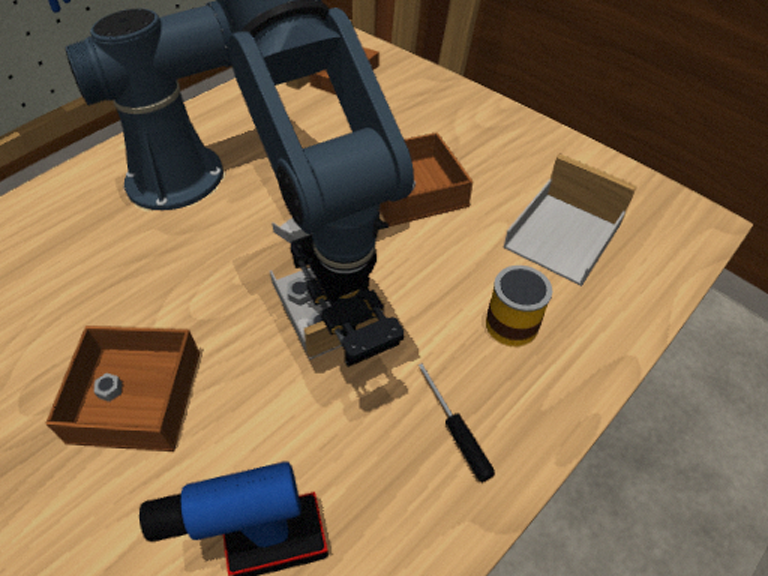

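The tray is lifted at about (300,300) with a nut visible at (298,292). The wrist force of about 4.6–5 N matches the tray plus three nuts. Next I'll carry it to bin_b and tip it.

```bash
python3 - <<'E'
from h import *
ctrl.movel(*tool(O+[0,0,130],Y,-.12),velocity=120)
def show(n):
    s=ctrl.state();print(n,round(s['t'],2),s['ft_force'].round(2) if hasattr(s['ft_force'],'round') else s['ft_force'],np.round(s['eef_pos'],1))
show('up')
for a in(carry(-.4,600,130),carry(-.75,640,130),pour(-.12,50),pour(0)): ctrl.movel(*tool(*a),velocity=130); show('')
for t in(.1,.2,.3,.4,.5,.58):
    ctrl.movel(*tool(*pour(t)),velocity=40);ctrl.dwell(.4);show(t)
ctrl.dwell(.6)
save(ctrl.capture('top'),'pics/pour.png')
E
```

```text
up 7.33 [-0.04 -0.3  -5.44] [596.6 -53.1 157.1]
 8.92 [ 0.3   0.6  -4.16] [ 556.7 -234.3  165.7]
 10.77 [-0.53 -0.48 -4.19] [ 471.8 -438.3  165.8]
 11.43 [ 0.54 -0.38 -4.04] [ 534.6 -458.3  156.1]
 11.83 [-0.34  0.   -5.03] [ 531.9 -456.   124.1]
0.1 12.76 [-0.89 -0.31 -4.02] [ 530.2 -453.5  137.9]
0.2 13.68 [ 0.53  0.29 -4.64] [ 526.3 -449.4  151.7]
0.3 14.61 [-1.13 -0.12 -5.42] [ 521.5 -444.3  164.8]
0.4 15.53 [ 0.01 -0.38 -2.14] [ 516.1 -438.5  177.6]
0.5 16.46 [-0.24  0.51 -2.27] [ 509.4 -431.3  188.5]
0.58 17.31 [-0.1  -0.61 -2.61] [ 503.7 -425.2  197. ]
```

View pics/pour.png

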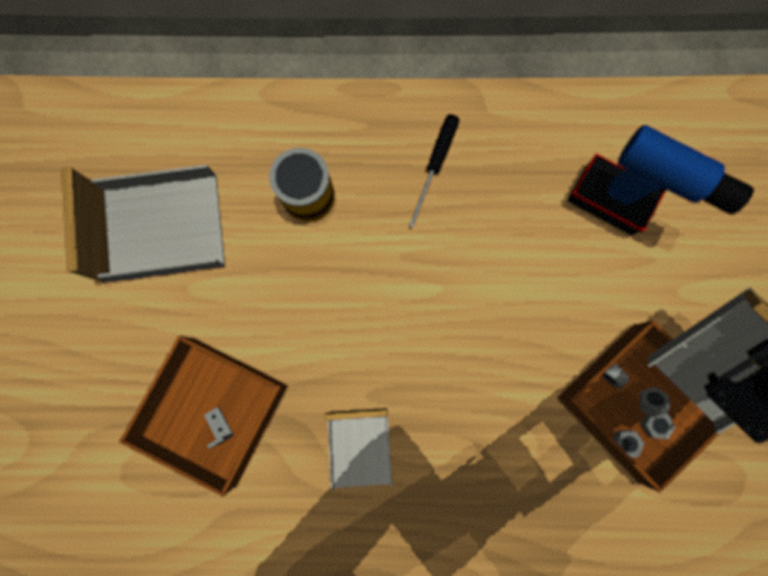

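The bin now holds four nuts, at (617,375), (655,402), (660,425) and (628,443), and the weight dropped to the tray alone. I'll take the tray back to where it started.

```bash
python3 - <<'E'
from h import *
for a in(pour(.3,50),pour(0,60),carry(-.75,640,130,0),carry(-.4,600,130,0),(O+[0,0,60],Y,0)): ctrl.movel(*tool(*a),velocity=130)
ctrl.movel(tool(O+[0,0,8],Y,0)[0],velocity=80)
print(ctrl.movel(tool(O+[0,0,-1],Y,0)[0],velocity=15,f_stop=6))
s=ctrl.state();print(s['t'],s['eef_pos'],s['ft_force'])
ctrl.clamp(5);ctrl.dwell(.3);ctrl.open_gripper();ctrl.dwell(.2)
ctrl.movel(tool(O+[0,0,140],Y,0)[0],velocity=100)
p=ctrl.state()['eef_pos'];ctrl.goto(*tool(*carry(.35,520,200,0)))
print(ctrl.state()['t'])
a,b=ctrl.capture('scene'),ctrl.capture('top')
save(a,'pics/end.png');save(b,'pics/endb.png',(250,165,500,335),3)
E
```

```text
True
24.5833 [593.54179496 -52.1525013   35.99323545] [0.13921847 0.61154322 4.40574599]
29.25
```

View pics/end.png

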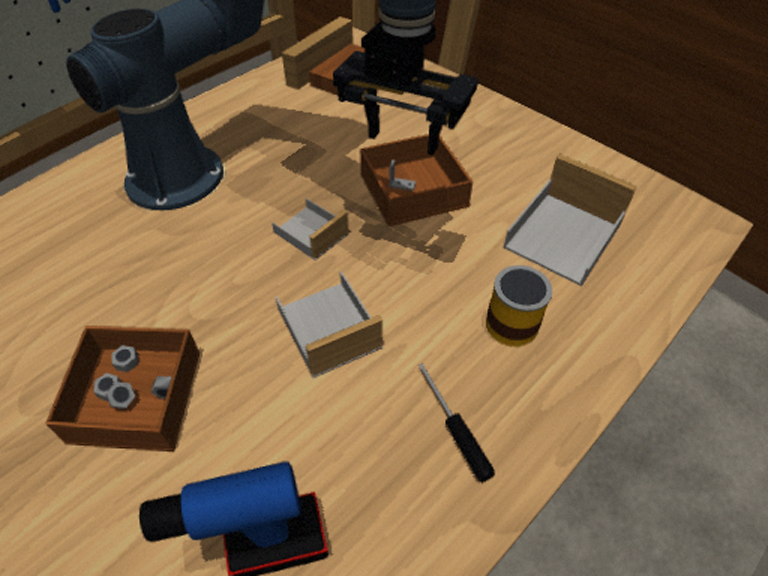

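View pics/endb.png

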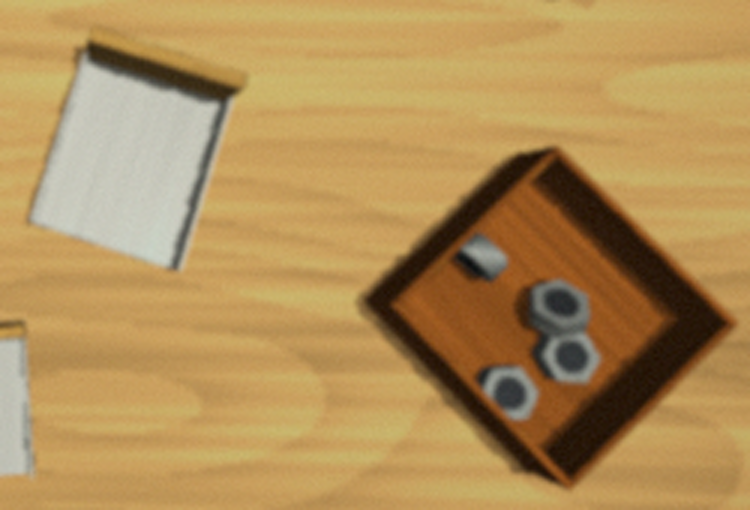

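The tray is empty and flat at (330,325) in the scene view. All four nuts are in bin_b, one standing on edge, and the bracket is still in bin_a. The tin, screwdriver and drill have not moved.

```bash
python3 -c "
from rig import ctrl
print(ctrl.hand_in())"
```

```text
the job is handed in; nothing more can be done
None
```

The job is handed in: all three nuts are in bin_b with the sample nut, the empty tray is flat on the bench where it started, the bracket is still in bin_a, and the tin, screwdriver and drill were left alone; the robot clock stood at about 29 s of the 61 s allowed (hand-in returned no verdict).

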